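# Hold a ratcheted belt tensioner back for a belt change

## Robot

A 6-joint arm with a two-finger parallel gripper is mounted at the origin on the work surface. World frame = base frame: x ahead of the robot, y to its left, z up, the work surface at z = 0. Lengths are in mm, angles in rad, forces in N, time in s.
With the tool pointing down it reaches from about 250 to 725 mm from the base axis. Payload 4 kg.
Tool frame: the origin (TCP) lies on the mounting face of the last link; the fingertips stand 173 mm ahead of it and the grasp point (between the pads) lies 155 mm ahead of it (ctrl.tips_ahead is the distance from the TCP to the fingertips, in mm); z points along the fingers, y is the line along which they close (so a half turn about z gives the same grasp; the last joint's range is limited). The gripper opens to 85 mm and grips with 20 to 120 N. Pads are 22 mm wide; open, the fingers measure 114 mm over their backs; the gripper's body (76 mm by 85 mm) begins 54 mm behind the grasp point. The pads swing forward as they close: fully open they stand 13 mm farther back than shut.
Start: joints at [-1.318, 0.241, 0.005, 1.335, 0, 1.571], TCP at [125.056, -484.109, 404.706] pointing down, gripper open.
Joint ranges: [-2.72, 2.72], [-1.05, 1.87], [-1.09, 1.28], [-1.99, 2.15], [-1.42, 1.44], [-3.14, 3.14]. Speed limits (rad/s): [2.79, 2.79, 3.14, 3.14, 3.14, 3.14].

## Interface

Orientations are given as a unit quaternion [w, x, y, z].
In Python, from plant import ctrl, grab_frame, finder gives the robot as it stands.
- The arm moves only by the shell command python3 -m jog 'ROWS' [FORCE]. ROWS is JSON, a list of rows, each a list of 7 numbers: the shift along the world's x, y, z in mm, then the turn, a rotation vector about the world's x, y, z in rad, then the closure, from -1 (fully open) to 1 (shut), so that 0 is half open. A call has 1 to 5 rows; each row is the pose to reach, as a shift and turn from the pose commanded when the call began; what a row does not reach only later rows make up. A row lasts 1/12 s, in which the tool goes at most 41.7 mm and 7.16 degrees, less where a joint would pass 70% of its speed; a pose out of reach is approached as far as the arm can. A call with a gripper value outside its range is refused whole. The fingers move at their own pace and stop on an object; FORCE is the grip in N (left out, the last holds). Time passes only in rows, so rows that repeat a pose let the fingers close. It gives the time, the measured TCP pose, the force, the opening and the grip force at its end, in the units of the state.
- ctrl.get_obs(): the state, without advancing time (a new reading comes with each control period).
- grab_frame(name): name is "scene" or "top" or "wrist"; returns a dict with "image" (480x640x3 uint8, red, green, blue), "fx", "fy", "cx", "cy" (pixels), "camera_from_world" (4x4, takes a point from world to camera coordinates); the wrist camera has in their place "tool_from_camera" (4x4, takes a point from camera to tool coordinates, whose origin is the TCP and whose axes are the flange's). Camera axes: x right, y down, z forward; pixel columns grow to the right and rows downward; lengths in mm; the calibration is good to about 2 mm. A picture is of the moment at which its call begins: read the wrist's pose just before it. There is no depth.
- ctrl.finish_job(): hands the job in; it is judged then, once.
Trained networks look in a picture, given as the dict that the camera call returned (one of the last four; its "shot" number tells which), for a name from the list of things; names that differ only in an ending like _2 or _b are one class to them, and where a whole thing is asked for, a point or a joint stands for the part that bears it (a point fixed in the world has none). Each returns a list of dicts, best first, with "confidence" (0 to 1); they miss things now and then, are a little off and sometimes report something else, mostly with a low value. They report only what shows in the picture. A call takes as long as a camera call.
- finder.search_frame(query, picture): "extent" ([left, top, right, bottom] as shares, 0 to 1, of the picture: columns of its width, rows of its height, round what is visible of it).
- finder.cut_out(query, picture): "pixels" (480x640 bool, what is visible of it) and "extent" ([left, top, right, bottom] as shares, 0 to 1, of the picture: columns of its width, rows of its height, round what is visible of it).
- finder.pinpoint(query, picture): "point" ([column, row] as shares, 0 to 1, of the picture: columns of its width, rows of its height: a listed point, or the origin of a listed thing).
The state is a dict: "clock": time; "q": joint angles; "joint_velocities": joint speeds; "joint_torque": joint torques, N m; "tcp_pos": TCP position; "eef_rot": TCP orientation; "contact_force": force on the tool from outside, world axes, zero at the start; "torque": the same for the moment, N m; "gripper_width": opening from 0.0 (shut) to 1.0 (fully open); "grip_force": force on a finger pad.
Only numpy, scipy, OpenCV 4.12 (cv2) and the standard library are available. Lean on these libraries where they do the work, as an engineer would, in place of code of your own. Each camera call takes 0.05 s, during which the arm holds its last target. There are 200 camera calls.

## Task

Get this belt drive ready for its new belt. Of the two white idler sleeves in the tray, slide the one that fits over the tensioner arm's bare pin right down onto its seat and let go of it; the other one stays in the tray. Then push the sprung tensioner arm back (its upright post is there for that), past the click of its pawl and on to its back stop, and finish while still holding it pressed back there with the fingers, leaving everything else where it is.

Things in the scene. Friction and masses are not known exactly. Their poses are not given: they have to be found in the camera images.
- sleeve_wide_center (a point): Centre (half-way up) of the white plastic sleeve that fits the pin: a plain tube standing upright, outside diameter 28 mm, 28 mm tall, bore 14 mm. It stands on the tray's floor (4 mm above the bench) and is 30 g or so. The two sleeves may have changed places.
- sleeve_narrow_center (a point): Centre (half-way up) of the other white sleeve, the same outside (28 mm diameter, 28 mm tall) but with an 8 mm bore, too small for the pin. It stays in the tray.
- tray: Shallow grey open tray with a black lined floor, fixed to the bench, 140 mm (its x) by 160 mm (its y), rim 12 mm high, floor 4 mm above the bench. Origin: centre of its underside. The sleeves stand at about x -10 mm, y +45 and -45 mm in its frame.
- drive: Belt drive module, fixed: aluminium plate 200 mm (its x) by 300 mm (its y), top 58 mm above the bench, on four legs. Origin: under its centre at bench height. Toothed pulleys 93 mm high stand at (-60, -115) and (-60, 120) mm in its frame; a carriage 78 mm high at (-88, -65). The tensioner arm is on top; the pawl lies in a guide on the +x side of the arm's hub.
- pivot_top (a point): Point on the axis of the tensioner arm's pivot, at the height of the arm's top (74 mm above the bench); the pivot screw's head reaches 94 mm. The point's frame turns with the arm: z up, y from the pivot along the arm to the post, x to the side the arm is pushed back towards.
- pin_seat (a point): Bottom of the arm's bare upright steel pin, on the 2 mm high washer that the sleeve comes to sit on, 76 mm above the bench and 62 mm from the pivot along the arm. The pin is 12 mm in diameter and 34 mm tall, the last 5 mm tapered to 6 mm. A seated sleeve has its centre 14 mm above this point. The arm is 24 mm wide; the pin yields sideways only above about 7 N. Frame as pivot_top.
- push_post (a point): Middle of the upright round steel post near the arm's end by which the arm is pushed: 14 mm in diameter, standing from 74 to 114 mm above the bench (this point is at 94 mm), 115 mm from the pivot, 53 mm beyond the pin. Frame as pivot_top: push towards its +x, free room on both sides of it.
- tensioner (a joint): Angle of the tensioner arm in rad: 0 at rest on its front stop, growing clockwise from above as it is pushed back, to 0.62 at its back stop (70 mm of the post's arc). A spring returns it: 4 N at the post at rest, 7 N at the back stop, up to 2 N more while the tooth lifts the pawl (0.1 to 0.4). The pawl clicks in at about 0.41: let go past that, the arm hangs on it; before, it springs back.
- pawl (a joint): How far the sprung pawl slider is lifted, in m: 0 when down, about 0.005 on top of the tooth.
- spare_pulley: Bystander: small dark steel toothed pulley standing in the tray, 29 mm in diameter, 18 mm tall. Origin under its centre.
- wrench: Bystander: wrench lying beyond the drive, 160 mm long.
- grease_jar: Bystander: small white jar with a black lid, 48 mm in diameter, 52 mm tall.
- microplate: Bystander: black 96-well plate, 128 by 86 by 14 mm.
- spare_motor: Bystander: square stepper motor 42 by 42 mm standing shaft up, 62 mm tall with its shaft.
- mouse: Bystander: black computer mouse on a grey mat beside the tray, 105 by 60 by 33 mm.
- remote: Bystander: white remote control beside the drive, 150 by 44 by 18 mm.

How it is judged:
By the outcome, as a careful person would: the job done as asked, in the order asked, and still so for the second after the job is handed in, while the arm keeps its last pose, push and grip.
It also fails if it takes over 54 s, if anything falls off the work surface, if the arm or the gripper's body presses on something with over 40 N, if the wrist force passes 120 N, or if a joint passes its speed limit or range.

## Working session

There is one attempt and no reset: what is moved stays moved. The work goes in short steps, Python scripts to look and compute and a shell command to move; the robot and the scene stay as the last step left them, time stands still between calls to the robot, and variables do not carry over. Pictures are saved under pics/ and viewed, at most 10 in all, crops included, and the job is handed in when it is done.

```bash
mkdir -p pics
cat > h.py <<'E'
import numpy as np, cv2
from plant import ctrl, grab_frame, finder
from scipy.spatial.transform import Rotation as R
def shot(name):
    o=ctrl.get_obs(); p=grab_frame(name)
    if 'camera_from_world' in p: T=np.linalg.inv(np.array(p['camera_from_world']))
    else:
        W=np.eye(4); q=o['eef_rot']; W[:3,:3]=R.from_quat([q[1],q[2],q[3],q[0]]).as_matrix(); W[:3,3]=o['tcp_pos']
        T=W@np.array(p['tool_from_camera'])
    p['T']=T; return p
def at_z(p,u,v,z):
    d=p['T'][:3,:3]@np.array([(u-p['cx'])/p['fx'],(v-p['cy'])/p['fy'],1]); o=p['T'][:3,3]
    return o+d*(z-o[2])/d[2]
def pix(p,X):
    c=np.linalg.inv(p['T'])@np.append(X,1); return np.array([p['fx']*c[0]/c[2]+p['cx'],p['fy']*c[1]/c[2]+p['cy']])
def pp(p,q,z):
    r=finder.pinpoint(q,p)
    return [(round(d['confidence'],2),np.round(np.array(d['point'])*[640,480]).tolist(),at_z(p,d['point'][0]*640,d['point'][1]*480,z).round(1).tolist()) for d in r[:3]]
def save(p,n,crop=None,s=1):
    im=p['image'][:,:,::-1]
    if crop: a,b,c,d=crop; im=im[b:d,a:c]
    cv2.imwrite('pics/'+n,cv2.resize(im,None,fx=s,fy=s))
E
python3 - <<'E'
from h import *
Z=dict(sleeve_wide_center=18,sleeve_narrow_center=18,pivot_top=74,pin_seat=76,push_post=94,drive=0,tray=0,spare_pulley=4)
for n in ('top','scene'):
    p=shot(n); save(p,n+'1.png'); print(n,p['T'][:3,3].round())
    for q,z in Z.items(): print(q,pp(p,q,z))
print(ctrl.get_obs(),ctrl.tips_ahead)
E
```

```text
top [ 504.  -13. 1563.]
sleeve_wide_center [(0.61, [405.0, 270.0], [514.8, -274.9, 18.0])]
sleeve_narrow_center [(0.57, [435.0, 269.0], [520.2, -360.7, 18.0])]
pivot_top [(0.95, [288.0, 269.0], [515.2, 56.9, 74.0]), (0.24, [435.0, 271.0], [514.0, -346.6, 74.0])]
pin_seat [(0.78, [265.0, 277.0], [492.9, 120.2, 76.0])]
push_post [(0.63, [245.0, 284.0], [475.2, 170.5, 94.0])]
drive [(0.56, [267.0, 261.0], [538.8, 119.5, 0.0])]
tray [(0.79, [417.0, 264.0], [533.8, -310.4, 0.0])]
spare_pulley [(0.58, [416.0, 247.0], [582.1, -307.5, 4.0])]
scene [1075.  336. 1057.]
sleeve_wide_center [(0.42, [269.0, 175.0], [513.7, -274.8, 18.0])]
sleeve_narrow_center [(0.4, [247.0, 159.0], [512.7, -360.9, 18.0])]
pivot_top [(0.83, [372.0, 234.0], [524.5, 69.1, 74.0])]
pin_seat [(0.9, [401.0, 237.0], [490.9, 128.9, 76.0])]
push_post [(0.84, [424.0, 234.0], [461.6, 169.7, 94.0])]
drive [(0.76, [384.0, 264.0], [536.1, 123.1, 0.0])]
tray [(0.93, [252.0, 178.0], [541.4, -315.2, 0.0])]
spare_pulley [(0.64, [310.0, 344.0], [811.2, 108.9, 4.0]), (0.42, [244.0, 186.0], [578.0, -313.0, 4.0])]
{'clock': 0.9, 'q': array([-1.31801865e+00,  2.40593974e-01,  4.98263892e-03,  1.33519485e+00,
       -1.77794703e-05,  1.57080296e+00]), 'joint_velocities': array([ 0.00038519,  0.00134395,  0.00037341,  0.00096289, -0.00160055,
       -0.00069828]), 'joint_torque': array([ 1.37322709e-04, -3.72192264e+01,  2.52695632e+01,  1.07655756e-03,
       -8.71838051e-05, -1.19508265e-06]), 'tcp_pos': array([ 125.04363486, -484.1063192 ,  404.7028368 ]), 'eef_rot': array([-3.76971583e-06,  9.92023975e-01,  1.26049325e-01, -9.44023356e-06]), 'contact_force': array([-0.55735427,  0.16699943, -0.56828722]), 'torque': array([-0.03141224,  0.0067805 ,  0.05423926]), 'grip_force': 0.0, 'gripper_width': 0.9994039968773638} 173.4
```

View pics/top1.png

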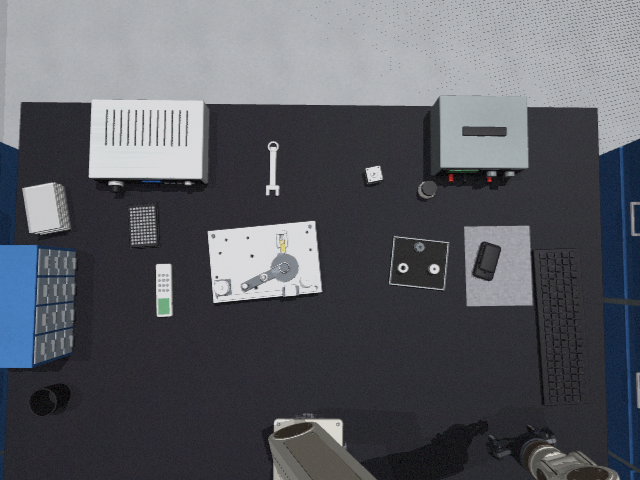

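View pics/scene1.png

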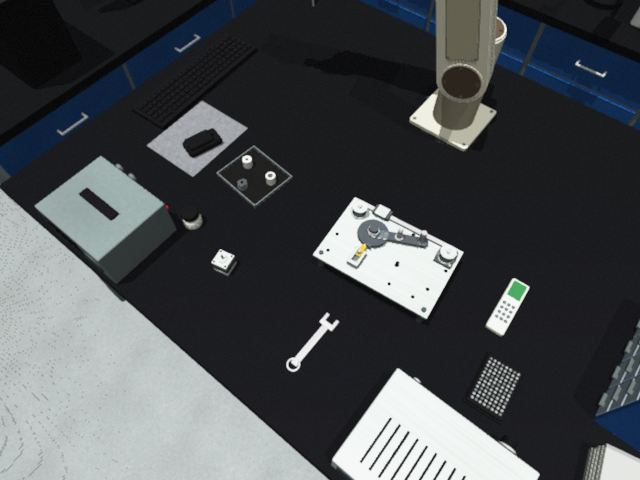

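Top view shows the sleeves at (403,268) and (434,269) px, the arm running from pivot (286,266) to post (246,287), and it agrees with the scene view. I'll go above the tray to look closer.

```bash
python3 -m jog '[[35,15,-4,0,0,0.12,-1],[70,30,-8,0,0,0.24,-1],[105,45,-12,0,0,0.36,-1],[140,60,-16,0,0,0.48,-1],[175,75,-20,0,0,0.60,-1]]'
python3 -m jog '[[35,15,-4,0,0,0.12,-1],[70,30,-8,0,0,0.24,-1],[105,45,-12,0,0,0.36,-1],[140,60,-16,0,0,0.48,-1],[175,75,-20,0,0,0.60,-1]]'
python3 -m jog '[[20,10,0,0,0,0.12,-1],[40,20,0,0,0,0.12,-1],[40,20,0,0,0,0.12,-1],[40,20,0,0,0,0.12,-1]]'
python3 - <<'E'
from h import *
p=shot('wrist'); save(p,'w1.png'); print(np.array(p['tool_from_camera']).round(2).tolist(),p['T'][:3,3])
for q,z in dict(sleeve_wide_center=18,sleeve_narrow_center=18,tray=0,spare_pulley=4).items(): print(q,pp(p,q,z))
print(ctrl.get_obs()['q'])
E
```

```text
clock: 1.32
tcp_pos: [301.4, -408.3, 384.7]
eef_rot: [0.0, 0.909, 0.416, 0.0]
contact_force: [0.4, -0.5, -0.2]
gripper_width: 1.004
grip_force: 0.0
clock: 1.73
tcp_pos: [476.7, -333.0, 364.6]
eef_rot: [0.0, 0.746, 0.666, -0.0]
contact_force: [0.4, -0.4, 0.4]
gripper_width: 1.004
grip_force: 0.0
clock: 2.07
tcp_pos: [516.0, -313.3, 364.1]
eef_rot: [-0.0, 0.706, 0.709, -0.0]
contact_force: [-0.5, -0.2, -0.1]
gripper_width: 1.002
grip_force: 0.0
[[-0.0, -0.95, -0.32, 81.78], [1.0, -0.0, -0.0, -0.35], [0.0, -0.32, 0.95, 31.1], [0.0, 0.0, 0.0, 1.0]] [ 515.2969746  -231.4708946   333.04589919]
sleeve_wide_center [(0.67, [329.0, 155.0], [521.5, -264.6, 18.0])]
sleeve_narrow_center [(0.6, [328.0, 256.0], [520.8, -351.7, 18.0])]
tray [(0.97, [343.0, 212.0], [534.1, -316.2, 0.0])]
spare_pulley [(0.8, [399.0, 213.0], [582.9, -316.2, 4.0])]
[-5.49455233e-01  4.64055321e-01  2.23745978e-01  1.33054723e+00
 -1.22366635e-04  1.02106578e+00]
```

View pics/w1.png

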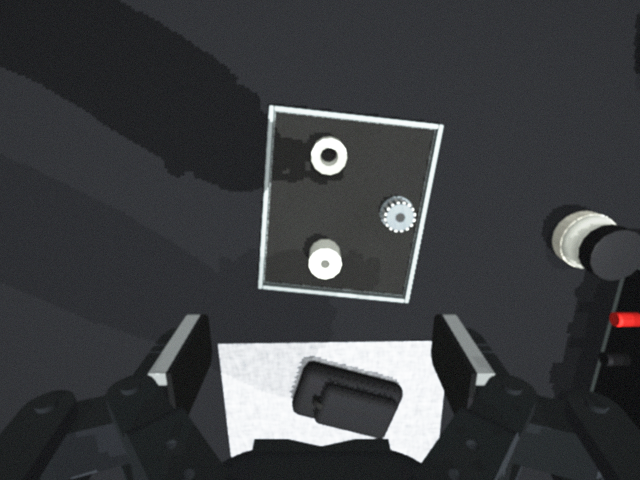

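Wide-bore sleeve is the one at (329,155) px, narrow at (325,263). Hover above the wide one and re-measure.

```bash
python3 -m jog '[[1,22,-35,0,0,0,0],[2,44,-70,0,0,0,0],[2,46,-75,0,0,0,0],[2,46,-75,0,0,0,0]]' 30
cat >> h.py <<'E'
def ring(p,z,near,name=None):
    g=cv2.cvtColor(p['image'],cv2.COLOR_RGB2GRAY); m=(g>170).astype('uint8')
    cs,_=cv2.findContours(m,cv2.RETR_EXTERNAL,cv2.CHAIN_APPROX_NONE)
    for c in cs:
        if cv2.contourArea(c)<300: continue
        e=cv2.fitEllipse(c)
        if np.hypot(*(np.array(e[0])-near))<60: print('ring',np.round(e[0],1),np.round(e[1],1),at_z(p,*e[0],z).round(1))
E
python3 - <<'E'
from h import *
p=shot('wrist'); save(p,'w2.png'); print(pp(p,'sleeve_wide_center',18)); 
ring(p,32,pix(p,[519,-266,32])); print(ctrl.get_obs()['tcp_pos'],pix(p,[519,-266,32]),ctrl.get_obs()['gripper_width'])
E
```

```text
clock: 2.65
tcp_pos: [515.0, -266.9, 286.6]
eef_rot: [-0.004, 0.706, 0.708, -0.001]
contact_force: [-0.4, -0.4, -0.2]
gripper_width: 0.502
grip_force: 0.0
[(0.9, [336.0, 243.0], [522.0, -265.3, 18.0])]
ring [334.1 243.4] [45.8 54.5] [ 520.5 -261.    32. ]
ring [351.2 279.7] [209.7 235. ] [ 531.6 -285.2   32. ]
[ 517.17098216 -268.99734272  290.79303086] [331.55278018 250.98804559] 0.5000401996584539
```

View pics/w2.png

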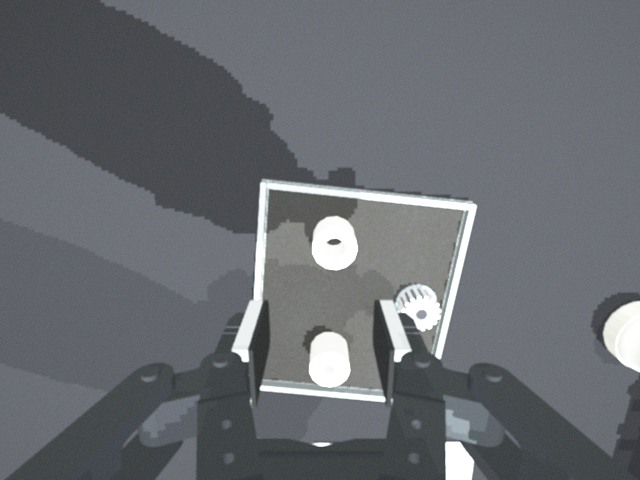

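```bash
python3 -m jog '[[4,3,-30,0,0,0,0],[4,3,-60,0,0,0,0],[4,3,-88,0,0,0,0],[4,3,-104,0,0,0,0],[4,3,-106.5,0,0,0,0]]'
python3 -m jog '[[0,0,0,0,0,0,0],[0,0,0,0,0,0,0.6],[0,0,0,0,0,0,0.6],[0,0,0,0,0,0,0.6],[0,0,0,0,0,0,0.6]]' 30
python3 -m jog '[[0,0,0,0,0,0,0.6],[0,0,0,0,0,0,0.6]]'
```

```text
clock: 3.17
tcp_pos: [520.6, -266.1, 181.8]
eef_rot: [-0.001, 0.707, 0.707, -0.0]
contact_force: [-0.2, -0.4, -0.5]
gripper_width: 0.502
grip_force: 0.0
clock: 3.58
tcp_pos: [522.3, -266.0, 185.8]
eef_rot: [0.003, 0.706, 0.708, 0.001]
contact_force: [0.2, -0.6, 6.4]
gripper_width: 0.315
grip_force: 30.1
clock: 3.75
tcp_pos: [522.3, -266.0, 185.8]
eef_rot: [0.003, 0.706, 0.708, 0.0]
contact_force: [0.1, -1.7, 7.2]
gripper_width: 0.307
grip_force: 30.1
```

```bash
python3 -m jog '[[0,0,10,0,0,0,0.6],[0,0,30,0,0,0,0.6],[0,0,65,0,0,0,0.6],[0,10,100,0,0,0,0.6],[0,35,130,0,0,0,0.6]]'
python3 -m jog '[[0,35,20,0,0,0,0.6],[-3,70,32,0,0,0.05,0.6],[-6,108,32,0,0,0.1,0.6],[-9,146,32,0,0,0.17,0.6],[-12,184,32,0,0,0.24,0.6]]'
python3 -m jog '[[-4,38,0,0,0,0.08,0.6],[-9,76,0,0,0,0.16,0.6],[-14,114,0,0,0,0.16,0.6],[-19,152,0,0,0,0.16,0.6],[-19,171,0,0,0,0.16,0.6]]'
python3 -m jog '[[0,0,0,0,0,0,0.6],[0,0,0,0,0,0,0.6]]'
python3 - <<'E'
from h import *
p=shot('wrist'); save(p,'w3.png')
for q,z in dict(sleeve_wide_center=173,pivot_top=74,pin_seat=76,push_post=94).items(): print(q,pp(p,q,z))
o=ctrl.get_obs();print(o['tcp_pos'],o['eef_rot'],o['contact_force'],pix(p,[*o['tcp_pos'][:2],110]))
E
```

```text
clock: 4.17
tcp_pos: [520.9, -231.7, 316.0]
eef_rot: [0.001, 0.708, 0.707, 0.0]
contact_force: [1.7, 0.4, 0.8]
gripper_width: 0.31
grip_force: 29.7
clock: 4.58
tcp_pos: [508.3, -44.4, 346.5]
eef_rot: [0.0, 0.615, 0.788, 0.001]
contact_force: [1.1, 0.4, 0.5]
gripper_width: 0.309
grip_force: 29.7
clock: 5.0
tcp_pos: [488.5, 128.4, 346.0]
eef_rot: [-0.001, 0.55, 0.835, 0.001]
contact_force: [-0.2, -0.0, -0.4]
gripper_width: 0.311
grip_force: 29.7
clock: 5.17
tcp_pos: [489.5, 126.0, 345.7]
eef_rot: [0.0, 0.55, 0.835, -0.0]
contact_force: [-0.1, -0.2, -0.8]
gripper_width: 0.31
grip_force: 29.7
sleeve_wide_center [(0.62, [321.0, 319.0], [489.2, 126.0, 173.0])]
pivot_top [(0.69, [320.0, 245.0], [489.1, 123.8, 74.0]), (0.64, [368.0, 236.0], [515.7, 141.8, 74.0])]
pin_seat [(0.69, [319.0, 246.0], [488.6, 123.2, 76.0])]
push_post [(0.89, [320.0, 170.0], [468.8, 171.8, 94.0])]
[490.12904455 123.67724577 345.31263471] [-2.48098880e-05  5.52580371e-01  8.33459607e-01 -1.28588600e-04] [0.00543292 0.2639774  0.05110691] [321.33857368 266.48771559]
```

View pics/w3.png

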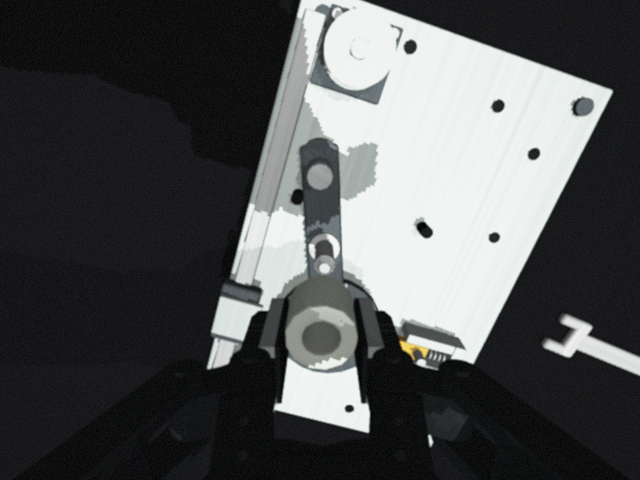

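Run:
```python
from h import *
p=shot('wrist'); save(p,'w3c.png',(260,150,385,375),2.6)
o=ctrl.get_obs();x,y,zt=o['tcp_pos']
for z in (76,105,110): print(z,pix(p,[x,y,z]).round(1))
for tz in (150,155,178,183): print('tool',tz,pix(p,[x,y,zt-tz]).round(1))
print(p['fx'],(x,y,zt)); print(at_z(p,324,267,110),at_z(p,322,247,76))
```

```text
76 [322.1 243.5]
105 [322.2 259.8]
110 [322.2 263. ]
tool 150 [322.6 351.4]
tool 155 [322.6 343.5]
tool 178 [322.4 312.8]
tool 183 [322.4 307.2]
386.0267853300233 (np.float64(490.18971539462717), np.float64(123.72092983499662), np.float64(345.2850603063683))
[492.08998336 121.83576361 110.        ] [491.04226662 121.48282887  76.        ]
```

View pics/w3c.png

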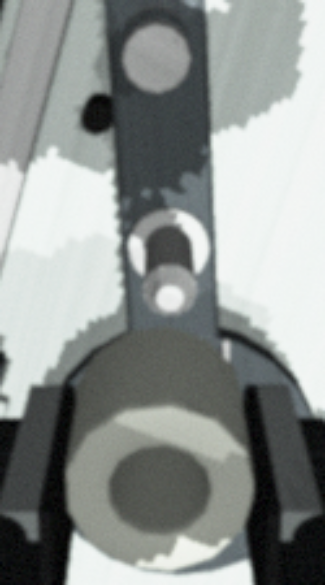

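Run:
```python
from h import *
from scipy.optimize import least_squares as L
p=shot('wrist'); C=np.linalg.inv(np.array(p['tool_from_camera'])); o=ctrl.get_obs()
def px(t): c=C@np.append(t,1); return np.array([p['fx']*c[0]/c[2]+p['cx'],p['fy']*c[1]/c[2]+p['cy']])
f=lambda s:[px([s[0]+14,0,s[1]+28])[1]-276.9, px([s[0]+14,0,s[1]])[1]-305.8, px([s[0]-14,0,s[1]])[1]-370]
r=L(f,[0,154]); print('sleeve dx,tz',r.x,r.fun, 'fixed tz:',L(lambda s:f([s[0],153.8]),[0]).x,f([0,154]))
g=lambda s:np.r_[px([s[0],s[1],o['tcp_pos'][2]-110])-[325,264.2],px([s[0],s[1],o['tcp_pos'][2]-76])-[324.6,246.2]]
r=L(g,[0,0]); print('pin tool xy',r.x,r.fun)
q=o['eef_rot'];M=R.from_quat([q[1],q[2],q[3],q[0]]).as_matrix();print(M.round(3).tolist(),o['tcp_pos'])
print('post',at_z(p,320,172.3,114),'pin',M[:2,:2]@r.x+o['tcp_pos'][:2])
```

```text
sleeve dx,tz [ -1.34866486 160.08747113] [-0.65240111  0.81613299 -0.28144674] fixed tz: [2.27304941] [np.float64(2.2276620520611345), np.float64(5.614130959247234), np.float64(6.890372613729653)]
pin tool xy [-1.16671147  1.72999084] [ 0.0280156   0.77803825 -0.0321805  -0.8768911 ]
[[-0.389, 0.921, -0.0], [0.921, 0.389, -0.0], [-0.0, -0.0, -1.0]] [490.20367825 123.83298936 345.24901653]
post [468.9911589  171.21219987 114.        ] pin [492.25145908 123.43214321]
```

```bash
python3 -m jog '[[1.8,0.8,-20,0,0,0,0.6],[1.8,0.8,-36,0,0,0,0.6],[1.8,0.8,-40,0,0,0,0.6],[1.8,0.8,-40,0,0,0,0.6],[1.8,0.8,-40,0,0,0,0.6]]'
python3 - <<'E'
from h import *
p=shot('wrist'); save(p,'w4c.png',(240,170,400,390),2.6)
o=ctrl.get_obs();x,y,zt=o['tcp_pos'];print(o['tcp_pos'],o['contact_force'])
for X in ([492.2,123.4,110],[492.2,123.4,76],[469,171.2,114],[x,y,110]): print(((pix(p,X)-[240,170])*2.6).round(0))
E
```

```text
clock: 5.93
tcp_pos: [492.0, 125.3, 305.5]
eef_rot: [-0.0, 0.552, 0.834, -0.0]
contact_force: [-0.1, -0.4, -0.4]
gripper_width: 0.308
grip_force: 29.7
[492.25603934 125.49191427 305.99585833] [-0.14835315  0.23953532 -0.1993921 ]
[210. 333.]
[211. 260.]
[193.  48.]
[215. 324.]
```

View pics/w4c.png

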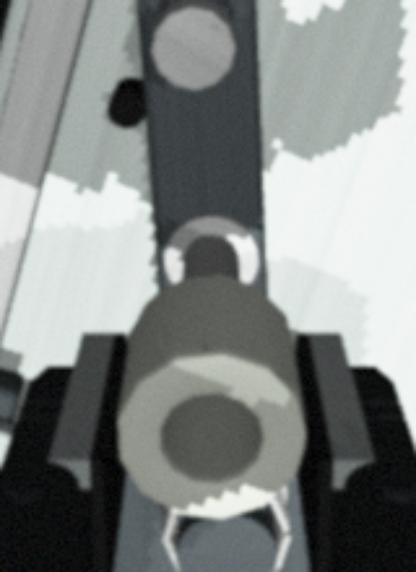

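```bash
python3 -m jog '[[0,-0.7,-5,0,0,0,0.6],[0,-0.7,-10,0,0,0,0.6],[0,-0.7,-14,0,0,0,0.6],[0,-0.7,-18,0,0,0,0.6],[0,-0.7,-18,0,0,0,0.6]]'
python3 -m jog '[[0,0,-3,0,0,0,0.6],[0,0,-6,0,0,0,0.6],[0,0,-8,0,0,0,0.6],[0,0,-8,0,0,0,0.6]]'
```

```text
clock: 6.4
tcp_pos: [492.4, 124.3, 287.0]
eef_rot: [0.002, 0.552, 0.834, -0.001]
contact_force: [2.3, -4.2, 0.7]
gripper_width: 0.313
grip_force: 29.6
clock: 6.73
tcp_pos: [492.6, 123.7, 279.3]
eef_rot: [0.002, 0.552, 0.834, -0.001]
contact_force: [3.3, -6.1, 0.3]
gripper_width: 0.311
grip_force: 30.4
```

```bash
python3 -m jog '[[0.5,-1.2,0,0,0,0,0.6],[0.5,-1.2,-3,0,0,0,0.6],[0.5,-1.2,-6,0,0,0,0.6],[0.5,-1.2,-6,0,0,0,0.6]]'
```

```text
clock: 7.07
tcp_pos: [492.8, 123.1, 272.9]
eef_rot: [0.001, 0.552, 0.834, -0.001]
contact_force: [2.7, -5.2, 0.3]
gripper_width: 0.309
grip_force: 30.4
```

```bash
python3 -m jog '[[0.8,-1.8,0,0,0,0,0.6],[0.8,-1.8,-3,0,0,0,0.6],[0.8,-1.8,-6,0,0,0,0.6],[0.8,-1.8,-6,0,0,0,0.6]]'
```

```text
clock: 7.4
tcp_pos: [493.0, 122.2, 266.3]
eef_rot: [-0.0, 0.552, 0.834, -0.0]
contact_force: [0.9, -0.9, -2.7]
gripper_width: 0.312
grip_force: 30.3
```

Well centred now; go on down until the seat pushes back.

```bash
python3 -m jog '[[0,-0.3,-2,0,0,0,0.6],[0,-0.3,-4,0,0,0,0.6],[0,-0.3,-5,0,0,0,0.6],[0,-0.3,-5,0,0,0,0.6]]'
python3 -m jog '[[0,0,-1,0,0,0,0.6],[0,0,-2,0,0,0,0.6],[0,0,-2,0,0,0,0.6]]'
```

```text
clock: 7.73
tcp_pos: [492.9, 121.9, 261.8]
eef_rot: [-0.0, 0.552, 0.834, -0.0]
contact_force: [-0.5, 0.4, 0.3]
gripper_width: 0.312
grip_force: 30.4
clock: 7.98
tcp_pos: [492.9, 121.7, 259.9]
eef_rot: [-0.0, 0.552, 0.834, -0.0]
contact_force: [-0.5, 0.1, -1.2]
gripper_width: 0.304
grip_force: 30.4
```

```bash
python3 -m jog '[[0,0,-1.5,0,0,0,0.6],[0,0,-3,0,0,0,0.6],[0,0,-3,0,0,0,0.6]]'
python3 -m jog '[[0,0,-1,0,0,0,0.6],[0,0,-2,0,0,0,0.6],[0,0,-2,0,0,0,0.6]]'
```

```text
clock: 8.23
tcp_pos: [493.2, 121.7, 257.8]
eef_rot: [0.0, 0.552, 0.834, 0.0]
contact_force: [-0.1, -0.4, 3.9]
gripper_width: 0.31
grip_force: 30.7
clock: 8.48
tcp_pos: [493.1, 121.7, 257.5]
eef_rot: [0.0, 0.552, 0.834, 0.001]
contact_force: [-5.1, -0.9, 14.7]
gripper_width: 0.309
grip_force: 31.9
```

```bash
python3 -m jog '[[0,0,1.5,0,0,0,0.1],[0,0,1.5,0,0,0,0],[0,0,1.5,0,0,0,0],[0,0,1.5,0,0,0,0],[0,0,1.5,0,0,0,0]]'
python3 -m jog '[[0,0,8,0,0,0,0],[0,0,35,0,0,0,0],[0,0,70,0,0,0,0],[0,0,90,0,0,0,0],[0,0,90,0,0,0,0]]'
python3 - <<'E'
from h import *
p=shot('wrist'); save(p,'w5.png')
for q,z in dict(sleeve_wide_center=90,pivot_top=74,push_post=94).items(): print(q,pp(p,q,z))
o=ctrl.get_obs();print(o['tcp_pos'],[pix(p,X).round() for X in ([492.2,123.4,104],[492.2,123.4,110],[469,171.2,114])])
E
```

```text
clock: 8.9
tcp_pos: [493.1, 121.7, 256.2]
eef_rot: [-0.0, 0.552, 0.834, -0.0]
contact_force: [-0.5, 0.2, -0.7]
gripper_width: 0.501
grip_force: 0.0
clock: 9.32
tcp_pos: [494.8, 122.1, 352.3]
eef_rot: [0.003, 0.552, 0.834, 0.004]
contact_force: [0.8, 0.2, 0.2]
gripper_width: 0.498
grip_force: 0.0
sleeve_wide_center [(0.63, [316.0, 240.0], [491.8, 125.8, 90.0])]
pivot_top [(0.87, [318.0, 318.0], [518.1, 66.6, 74.0]), (0.6, [366.0, 227.0], [521.4, 142.2, 74.0])]
push_post [(0.56, [308.0, 161.0], [468.6, 169.9, 94.0])]
[492.68228373 121.5805871  345.7727959 ] [array([315., 251.]), array([315., 255.]), array([309., 164.])]
```

View pics/w5.png

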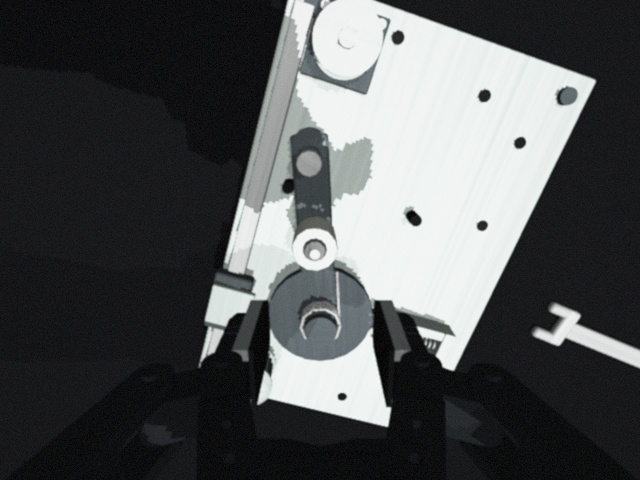

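Sleeve is seated: top ring at (315,250) with the pin tip showing through at (315,254), fingers clear. Post top at (309,163). Now I straddle the post.

```bash
python3 -m jog '[[-12,24,0,0,0,0.02,0],[-23.3,48.4,0,0,0,0.05,0],[-23.3,48.4,-20,0,0,0.05,0],[-23.3,48.4,-45,0,0,0.05,0],[-23.3,48.4,-65,0,0,0.05,0]]' 25
python3 -m jog '[[0,0,-14,0,0,0,0],[0,0,-19,0,0,0,0],[0,0,-19,0,0,0,0.1],[0,0,-19,0,0,0,1],[0,0,-19,0,0,0,1]]' 25
python3 -m jog '[[0,0,0,0,0,0,1],[0,0,0,0,0,0,1],[0,0,0,0,0,0,1],[0,0,0,0,0,0,1],[0,0,0,0,0,0,1]]' 25
python3 - <<'E'
import numpy as np
P=np.array([519.5,66.5]); v=np.array([469.4,170])-P
for a in np.arange(0,.68,.062):
    c,s=np.cos(-a),np.sin(-a); print(round(a,3),(P+[c*v[0]-s*v[1],s*v[0]+c*v[1]]-[469.4,170]).round(1))
E
```

```text
clock: 9.93
tcp_pos: [468.7, 170.4, 279.2]
eef_rot: [-0.001, 0.53, 0.848, -0.001]
contact_force: [0.3, -1.1, -0.1]
gripper_width: 0.501
grip_force: 0.0
clock: 10.35
tcp_pos: [470.3, 170.2, 263.4]
eef_rot: [0.0, 0.531, 0.848, 0.0]
contact_force: [-0.9, 0.1, -0.2]
gripper_width: 0.177
grip_force: 0.1
clock: 10.77
tcp_pos: [469.9, 170.0, 263.3]
eef_rot: [0.0, 0.531, 0.848, 0.0]
contact_force: [-2.4, -1.0, 5.2]
gripper_width: 0.151
grip_force: 25.0
0.0 [0. 0.]
0.062 [6.5 2.9]
0.124 [13.2  5.4]
0.186 [20.   7.5]
0.248 [26.9  9.1]
0.31 [34.  10.3]
0.372 [41.  11.1]
0.434 [48.2 11.5]
0.496 [55.3 11.4]
0.558 [62.4 10.8]
0.62 [69.5  9.8]
```

```bash
python3 -m jog '[[3.2,1.5,0,0,0,-0.031,1],[6.5,2.9,0,0,0,-0.062,1],[13.2,5.4,0,0,0,-0.124,1],[20,7.5,0,0,0,-0.186,1],[20,7.5,0,0,0,-0.186,1]]'
python3 -m jog '[[6.9,1.6,0,0,0,-0.062,1],[14,2.8,0,0,0,-0.124,1],[21,3.6,0,0,0,-0.186,1],[28.2,4,0,0,0,-0.248,1],[28.2,4,0,0,0,-0.248,1]]'
```

```text
clock: 11.18
tcp_pos: [490.1, 177.7, 263.3]
eef_rot: [-0.0, 0.608, 0.794, -0.0]
contact_force: [-4.7, -1.3, 6.2]
gripper_width: 0.153
grip_force: 25.3
clock: 11.6
tcp_pos: [518.3, 181.6, 263.2]
eef_rot: [-0.0, 0.701, 0.713, -0.0]
contact_force: [-5.5, -0.3, 6.6]
gripper_width: 0.151
grip_force: 25.4
```

```bash
python3 -m jog '[[7.1,-0.1,0,0,0,-0.062,1],[14.2,-0.7,0,0,0,-0.124,1],[18,-1.2,0,0,0,-0.155,1],[19.5,-1.5,0,0,0,-0.17,1],[19.5,-1.5,0,0,0,-0.17,1]]'
python3 -m jog '[[1,-0.2,0,0,0,-0.01,1],[2,-0.4,0,0,0,-0.016,1],[2,-0.4,0,0,0,-0.016,1]]'
```

```text
clock: 12.02
tcp_pos: [537.0, 180.3, 263.3]
eef_rot: [-0.001, 0.759, 0.651, -0.0]
contact_force: [-5.2, -0.0, 6.8]
gripper_width: 0.152
grip_force: 25.4
clock: 12.27
tcp_pos: [538.7, 180.0, 263.3]
eef_rot: [-0.001, 0.764, 0.645, -0.0]
contact_force: [-6.1, 0.5, 6.9]
gripper_width: 0.151
grip_force: 25.3
```

```bash
python3 -m jog '[[1,-0.2,0,0,0,0,1],[2,-0.4,0,0,0,0,1],[2,-0.4,0,0,0,0,1]]'
python3 -m jog '[[1,-0.2,0,0,0,0,1],[2,-0.4,0,0,0,0,1],[2,-0.4,0,0,0,0,1]]'
```

```text
clock: 12.52
tcp_pos: [539.9, 179.8, 263.2]
eef_rot: [-0.002, 0.764, 0.646, -0.001]
contact_force: [-8.1, 0.9, 8.3]
gripper_width: 0.153
grip_force: 25.5
clock: 12.77
tcp_pos: [540.7, 179.6, 263.1]
eef_rot: [-0.004, 0.763, 0.646, -0.002]
contact_force: [-13.9, 2.2, 12.0]
gripper_width: 0.155
grip_force: 26.0
```

```bash
python3 -m jog '[[0.8,-0.1,0,0,0,0,1],[1.5,-0.2,0,0,0,0,1],[1.5,-0.2,0,0,0,0,1],[1.5,-0.2,0,0,0,0,1]]' 40
python3 - <<'E'
from h import *
p=shot('scene'); save(p,'s2.png',(300,180,480,330),4)
for q,z in dict(sleeve_wide_center=90,sleeve_narrow_center=18,pivot_top=74,push_post=94).items(): print(q,pp(p,q,z))
E
```

```text
clock: 13.1
tcp_pos: [541.2, 179.6, 263.1]
eef_rot: [-0.004, 0.763, 0.646, -0.003]
contact_force: [-16.3, 2.6, 12.9]
gripper_width: 0.147
grip_force: 40.6
sleeve_wide_center [(0.45, [393.0, 248.0], [535.2, 134.6, 90.0]), (0.41, [254.0, 179.0], [586.0, -253.6, 90.0])]
sleeve_narrow_center [(0.54, [247.0, 163.0], [523.1, -351.0, 18.0])]
pivot_top [(0.65, [375.0, 233.0], [517.1, 73.4, 74.0]), (0.61, [252.0, 176.0], [573.0, -274.5, 74.0])]
push_post [(0.86, [413.0, 260.0], [534.2, 186.3, 94.0])]
```

View pics/s2.png

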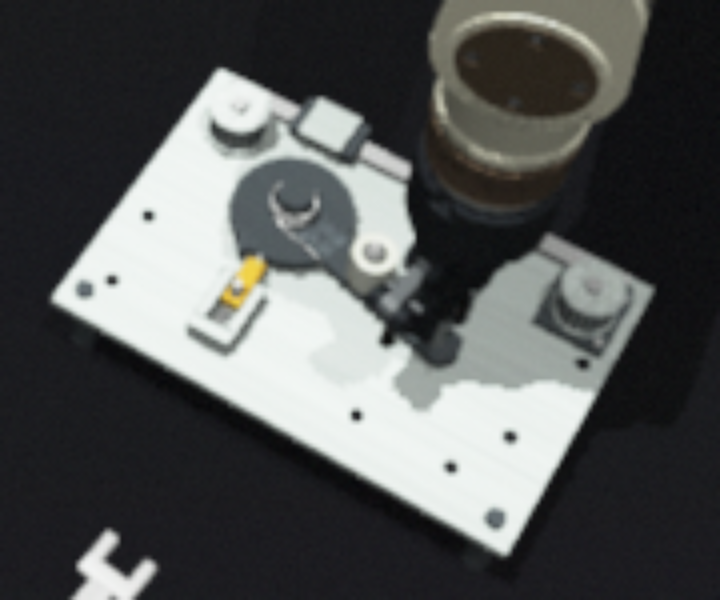

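The picture shows the arm swung back, the sleeve on its pin at (375,250) in the crop and the pawl down. The push reads 16 N against a 7 N spring, so the arm is on its back stop.

```bash
python3 -c "
from plant import ctrl
print(ctrl.finish_job())"
```

```text
the job is handed in; nothing more can be done
None
```

The job is handed in: the wide-bore sleeve is seated on the pin and released, the narrow one was left in the tray, and the fingers hold the tensioner arm pressed on its back stop, past the pawl's click point (about 13 s of the 54 s used).

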